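# Shut the rinse water at the printing bench

## Robot

A 6-joint arm with a two-finger parallel gripper is mounted at the origin on the work surface. World frame = base frame: x ahead of the robot, y to its left, z up, the work surface at z = 0. Lengths are in mm, angles in degrees, forces in N, time in s.
With the tool pointing down it reaches from about 275 to 850 mm from the base axis. Payload 19 kg.
Tool frame: the origin (TCP) lies at the very end of the fingers, on their centre line; the grasp point (between the pads) lies r.grip_depth behind it (r.grip_depth is the distance from the TCP to the grasp point, in mm); z points along the fingers, y is the line along which they close (so a half turn about z gives the same grasp; the last joint's range is limited). The gripper opens to 85 mm and grips with 20 to 120 N. Pads are 22 mm wide; open, the fingers measure 114 mm over their backs; the gripper's body (76 mm by 85 mm) begins 54 mm behind the grasp point. The pads swing forward as they close: fully open they stand 13 mm farther back than shut.
Start: joints at [60.332, 8.623, 82.357, -0, 89.026, -7.678], TCP at [215.306, 533.131, 196.867] pointing down, gripper open.
Joint ranges: [-160.23, 160.23], [-39.13, 120.54], [6.94, 153.29], [-79.49, 259.48], [9.18, 160.14], [-161.06, 161.06]. Speed limits (degrees/s): [108.29, 108.29, 127.2, 172.46, 172.46, 172.46].

## Interface

Orientations are given as a 3x3 rotation matrix whose columns are the frame's x, y, z axes.
In Python, from bench import telemetry, snapshot, job_done, trace, mark_of, r gives the robot as it stands.
- The arm moves only by the tool send_rows, never from a script. Its argument "plan" is a list of rows, each a list of 7 numbers: the opening, from 0 (shut) to 1 (fully open), then the shift along the tool's x, y, z in cm, then the turn, a rotation vector about the tool's x, y, z in rad. In form: [[claw, dx, dy, dz, ax, ay, az], ...]. A call has 1 to 12 rows; each row is the pose to reach, as a shift and turn from the pose commanded when the call began, along the tool's axes at that moment; what a row does not reach only later rows make up. A row lasts 1/10 s, in which the tool goes at most 50 mm and 8.59 degrees, less where a joint would pass 70% of its speed; a pose out of reach is approached as far as the arm can. A call with a gripper value outside its range is refused whole. The fingers move at their own pace and stop on an object; "force" is the grip in N (left out, the last holds). Time passes only in rows, so rows that repeat a pose let the fingers close. It gives the time, the measured TCP pose, the force, the opening and the grip force at its end, in the units of the state.
- telemetry.get_state(): the state, without advancing time (a new reading comes with each control period).
- snapshot(name): name is "scene" or "top" or "wrist"; returns a dict with "pixels" (384x512x3 uint8, red, green, blue), "intrinsics" (3x3 intrinsics, pixels), "distortion" ([k1, k2, p1, p2, k3] as OpenCV has them; the pictures are not rectified), "rvec" (rotation vector, rad) and "tvec" (3), from world to camera coordinates, as OpenCV has them. Camera axes: x right, y down, z forward; pixel columns grow to the right and rows downward; lengths in mm; the calibration is good to about 2 mm. A picture is of the moment at which its call begins. There is no depth.
- job_done(): hands the job in; it is judged then, once.
Trained networks look in the newest picture that a camera, given by its name, has taken for a name from the list of things; names that differ only in an ending like _2 or _b are one class to them, and where a whole thing is asked for, a point or a joint stands for the part that bears it (a point fixed in the world has none). Each returns a list of dicts, best first, with "p" (0 to 1); they miss things now and then, are a little off and sometimes report something else, mostly with a low value. They report only what shows in the picture. A call takes as long as a camera call.
- trace(target, camera): "mask" (384x512 bool, what is visible of it) and "at" ([column, row] in pixels, amid what is visible of it).
- mark_of(target, camera): "at" ([column, row] in pixels: a listed point, or the origin of a listed thing).
The state is a dict: "time_s": time; "joint_pos": joint angles; "joint_velocities": joint speeds; "joint_efforts": joint torques, N m; "tcp_pos": TCP position; "ee_rot": TCP orientation; "ft_force": force on the tool from outside, world axes, zero at the start; "ft_torque": the same for the moment, N m; "grip_width": finger opening in mm; "gripper_force": force on a finger pad.
Only numpy, scipy, OpenCV 4.12 (cv2) and the standard library are available. Lean on these libraries where they do the work, as an engineer would, in place of code of your own. Each camera call takes 0.05 s, during which the arm holds its last target. There are 200 camera calls.

## Task

Shut off the rinse water: push the wooden cover of the valve box all the way back, so that the valves in front are fully uncovered, then push the red handle fully shut, until it lies square across its pipe. Only push: the cover stays down in its guides and is never lifted off, the blue handle stays open, and the blocks, jar and other things on the bench are left where they stand. Leave the cover slid back.

Things in the scene. Friction and masses are not known exactly. Their poses are not given: they have to be found in the camera images.
- box: plywood valve box fixed to the bench, 300 (x) x 280 (y) x 94 mm, turned up to 20 deg. Origin: centre of underside; x points from its front (robot side) to its rear, y left, z up. Open valve bay inside x -138 to -18, y -120 to +120 mm. Front wall and side ledges 80 mm high, guides outside the ledges 94 mm; behind the bay a deck 78 mm high up to a 94 mm high stop, face at x +138
- cover: loose wooden cover lying on the ledges, 140 (x) x 260 (y) x 12 mm, 0.3-0.6 kg; raised light panel on top, 20 mm high, 110 x 170 mm, its upright front face (92 to 112 mm above bench) 45 mm in front of the origin: push there. Origin: centre of underside, 80 mm above bench, axes as the box. Slides along box x, by friction, from x -78..-60 mm in the box frame (bay hidden) to +68 (at the stop)
- red_handle (a joint): angle of the red handle about its upright pivot, rad. 0: open, pointing from the pivot to the box's front (-x of box), along its pipe; starts at 0 to 0.3. Grows clockwise seen from above; 1.57: shut, at its stop, pointing to the box's left (+y of box), across the pipe. Stays where it is left; turning takes 0.12 N m, about 3 N at 45 mm from the pivot
- blue_handle (a joint): angle of the blue handle, counted in the same way; it starts open (0 to 0.1) and should stay so
- red_pivot (a point): the red handle's pivot at half the handle's height, 60 mm above bench; in the box frame x = -53, y = -60 or +45 mm (red and blue change places). The handle is a bar 14 mm wide, 20 mm tall (50 to 70 mm above bench), reaching 64 mm from the pivot. Under it: copper pipe and brass valve, up to 43 mm above bench (stem to 50)
- red_tip (a point): middle of the red handle's free end, 64 mm from the pivot, at half its height
- blue_pivot (a point): the blue handle's pivot; the blue handle is the same as the red one but for its colour
- blue_tip (a point): middle of the blue handle's free end
- jar: closed paint jar, 56 mm wide, 75 mm tall, beside the valve box; loose, origin: centre of its underside; to be left alone
- round_block: round dark wooden printing block, 60 mm wide, 30 mm tall, beside the valve box; loose, origin: centre of its underside; to be left alone
- leaf_block: oblong dark wooden printing block, 45 x 85 x 28 mm, in front of the valve box; loose, origin: centre of its underside; to be left alone
- square_block: square dark wooden printing block, 60 x 60 x 30 mm; loose, origin: centre of its underside; to be left alone
- mug: blue mug, 76 mm wide plus its handle, 85 mm tall; loose, origin: centre of its underside; to be left alone
- brush: blue brush, 180 mm long, lying down; loose, origin: middle of its length, on its underside; to be left alone
- palette: white paint palette, 110 x 130 x 16 mm; loose, origin: centre of its underside; to be left alone

How it is judged (in metres and radians):
On the way, in this order (a step that is already met when the one before it is completed fails the run):
1. the cover is pushed all the way back and the bay is fully uncovered (x of cover in the frame of box above 0.05 m and z of cover in the frame of box below 0.09 m), for 0.2 s.
2. then the red handle is pushed shut (value of joint red_handle above 1.45 rad), for 0.2 s.
At the end, for the whole second after the job is handed in: The cover rests in its guides, slid back (its origin beyond x = +50 mm in the box frame, the stop being at +68 mm); the red handle is shut (beyond 1.45 rad of 1.57) and the blue handle is still open (below 0.3 rad) (all of step 1 and value of joint red_handle above 1.45 rad and value of joint blue_handle below 0.3 rad and linear speed of cover below 0.02 m/s); the robot touches nothing.
It fails at once if the cover is lifted or tipped out of its guides (z of cover in the frame of box above 0.095 m or angle between cover's own z axis and vertical above 0.15 rad).
It fails at once if the blue handle is turned (value of joint blue_handle above 0.3 rad).
It fails at once if the red handle is turned well towards shut while the cover is not yet back (x of cover in the frame of box below 0.03 m and value of joint red_handle above 0.8 rad).
It fails at once if a bystander is moved by more than 25 mm, lifted or tipped (distance of any of jar, round_block, leaf_block, square_block, mug, brush, palette from where it was at the start of the episode above 0.025 m or angle between any of jar, round_block, leaf_block, square_block, mug, palette's own z axis and vertical above 0.5 rad).
It also fails if it takes over 48 s, if anything falls off the work surface, if the arm or the gripper's body presses on something with over 40 N, if the wrist force passes 120 N, or if a joint passes its speed limit or range.

## Working session

There is one attempt and no reset: what is moved stays moved. The work goes in short steps, Python scripts to look and compute and a tool call to move; the robot and the scene stay as the last step left them, time stands still between calls to the robot, and variables do not carry over. Pictures are saved under pics/ and viewed, at most 10 in all, crops included, and the job is handed in when it is done.

Besides the shell and the picture viewer there is one more tool, called after "Request:" as name(argument=value, ...), one argument or row to a line, values as JSON. send_rows: Moves the arm, as the interface text tells. Its arguments: {"type":"object","properties":{"plan":{"type":"array"},"force":{"type":"number"}},"required":["plan"]}

```bash
ls; mkdir -p pics; cat > h.py <<'E'
import numpy as np, cv2
from bench import telemetry, snapshot, job_done, trace, mark_of, r
def cam(s): return np.array(s["intrinsics"],float),np.array(s["distortion"],float),cv2.Rodrigues(np.array(s["rvec"],float))[0],np.array(s["tvec"],float)
def ray(s,uv):
    K,d,R,t=cam(s); p=cv2.undistortPoints(np.array([[uv]],float),K,d)[0,0]
    return -R.T@t, R.T@np.array([p[0],p[1],1.])
def onz(s,uv,z):
    o,v=ray(s,uv); return o+v*(z-o[2])/v[2]
def tri(obs):
    A=np.zeros((3,3));b=np.zeros(3)
    for s,uv in obs:
        o,v=ray(s,uv);v=v/np.linalg.norm(v);P=np.eye(3)-np.outer(v,v);A+=P;b+=P@o
    return np.linalg.solve(A,b)
def save(s,n): cv2.imwrite(f"pics/{n}.png",cv2.cvtColor(np.array(s["pixels"]),cv2.COLOR_RGB2BGR))
E
python3 - <<'E'
from h import *
np.set_printoptions(precision=1,suppress=True)
S={}
for c in ("top","scene"):
    S[c]=snapshot(c); save(S[c],c+"0")
st=telemetry.get_state();print(st["time_s"],st["tcp_pos"],st["ee_rot"],r.grip_depth)
Z=dict(box=0,cover=80,jar=0,round_block=0,leaf_block=0,square_block=0,mug=0,brush=0,palette=0)
for n,z in Z.items():
    o=[]
    for c in S:
        m=mark_of(n,c)[:1]
        if m: o.append((S[c],m[0]["at"])); print(n,c,np.array(m[0]["at"]),round(m[0]["p"],2),onz(S[c],m[0]["at"],z))
    if len(o)==2: print("  tri",tri(o))
E
```

```text
pics
0.1 [215.2 533.  196.4] [[-0.9  0.4 -0. ]
 [ 0.4  0.9 -0. ]
 [ 0.  -0.  -1. ]] 18.700000000000003
box top [254.3 164.6] 0.8 [622.4   7.6   0. ]
box scene [268.3 211. ] 0.92 [626.1  10.2   0. ]
  tri [624.4   9.1  -1.3]
cover top [264.1 184.7] 0.9 [542.1 -19.   80. ]
cover scene [244.6 198.4] 0.87 [557.  -28.4  80. ]
  tri [548.3 -18.4  57. ]
jar top [195.6 172.7] 0.89 [599.5 187.5   0. ]
jar scene [284.8 169.9] 0.71 [593.8 189.8   0. ]
  tri [596.7 185.7   7.7]
round_block top [309.8 131.2] 0.64 [ 727.5 -167.3    0. ]
round_block scene [268. 269.] 0.76 [ 726.  -168.6    0. ]
  tri [ 726.7 -167.9    0.2]
leaf_block scene [204.2 205.6] 0.68 [426.5 -84.2   0. ]
square_block top [123.6 212.3] 0.62 [480.1 403.7   0. ]
square_block scene [282.4 123.8] 0.68 [480. 383.   0.]
  tri [477.6 403.4 -17. ]
mug top [394.7 211.5] 0.96 [ 470.4 -414.2    0. ]
mug scene [156.4 292. ] 0.98 [ 473.8 -403.1    0. ]
  tri [ 472.7 -407.9    6.5]
brush top [398. 156.] 0.93 [ 643.7 -438.1    0. ]
brush scene [192.5 335.9] 0.74 [ 639.8 -448.1    0. ]
  tri [ 642.  -443.8   -5. ]
palette top [102.4 171.3] 0.68 [608.3 474.8   0. ]
palette scene [283.9 167.8] 0.33 [586.5 196.4   0. ]
  tri [ 583.6  430.4 -175.5]
```

```bash
python3 - <<'E'
import cv2,numpy as np
a=cv2.imread("pics/top0.png");b=cv2.imread("pics/scene0.png")
c=lambda i,x,y:cv2.resize(i[y:y+150,x:x+200],(800,600),interpolation=cv2.INTER_CUBIC)
cv2.imwrite("pics/topc.png",c(a,160,90));cv2.imwrite("pics/scenec.png",c(b,170,130))
E
```

```text
(no output)
```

View pics/topc.png

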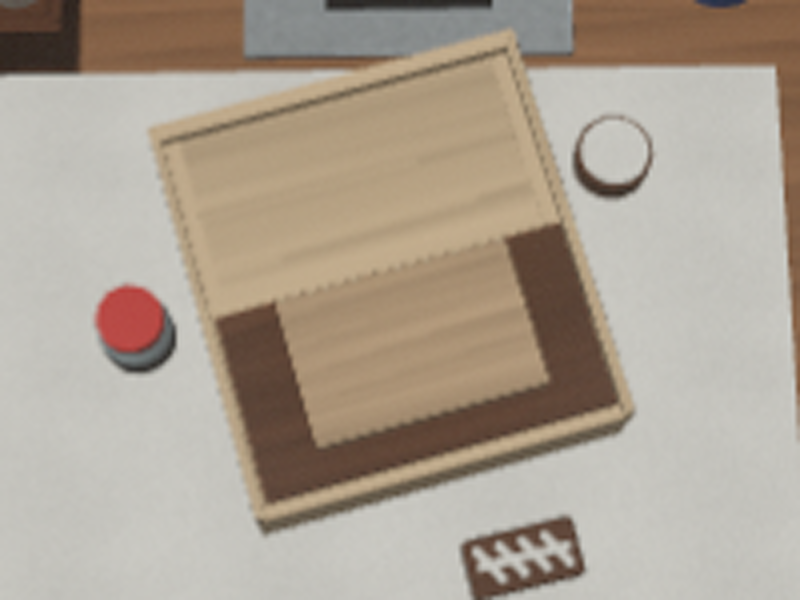

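View pics/scenec.png

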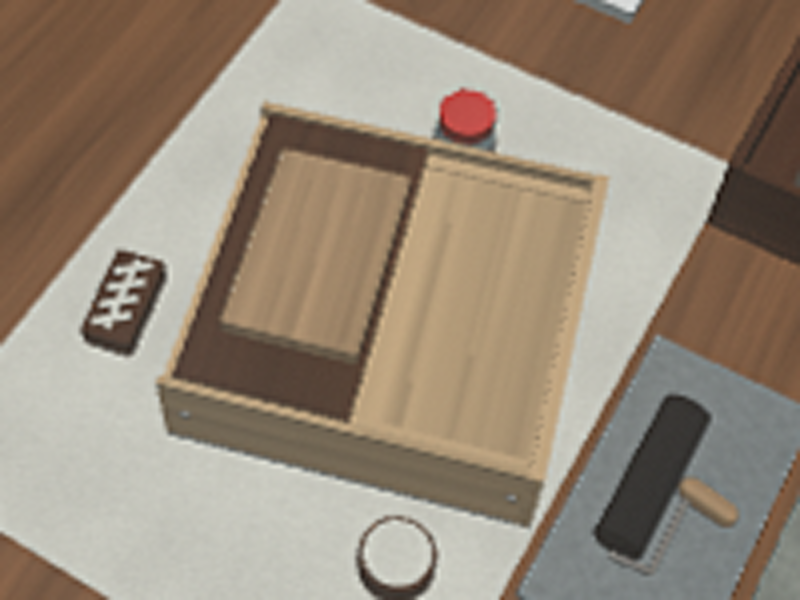

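The pictures show the box turned anticlockwise. In the top crop its rim corners are near (152,130), (515,32), (632,410) and (262,522). The cover is forward with its panel front edge from (315,447) to (548,382), and the leaf block stands in front at about (525,555). Next I fit the box pose.

```bash
cat >> h.py <<'E'
def proj(s,P):
    K,d,R,t=cam(s); return cv2.projectPoints(np.array(P,float),cv2.Rodrigues(R)[0],t,K,d)[0][:,0]
def b2w(p,P):
    c,s_=np.cos(p[2]),np.sin(p[2]);P=np.array(P,float);return np.c_[p[0]+c*P[:,0]-s_*P[:,1],p[1]+s_*P[:,0]+c*P[:,1],P[:,2]]
E
python3 - <<'E'
from h import *
from scipy.optimize import least_squares
np.set_printoptions(precision=1,suppress=True)
T=snapshot("top");C=snapshot("scene")
B=[(150,140,94),(150,-140,94),(-150,-140,94),(-150,140,94)]
tp=np.array([(152,130),(515,32),(632,410),(262,520)])/4+[160,90]
sp=np.array([(607,178),(543,475),(162,380),(265,105)])/4+[170,130]
tq=np.array([(278,300),(505,238),(548,382),(315,447)])/4+[160,90]
sq=np.array([(412,176),(358,352),(222,322),(280,150)])/4+[170,130]
def pan(x): return [(x+65,85,112),(x+65,-85,112),(x-45,-85,112),(x-45,85,112)]
for q in ((0,),(1,),(0,1)):
  def f(p):
    o=[]
    for i in q:
        s=(T,C)[i]; o+=[proj(s,b2w(p,B))-(tp,sp)[i],proj(s,b2w(p,pan(p[3])))-(tq,sq)[i]]
    return np.concatenate(o).ravel()
  R=least_squares(f,[620,8,.25,-70],loss="soft_l1",x_scale=[10,10,.05,10]);print(R.x[:2],np.degrees(R.x[2]),R.x[3]);print(R.fun.reshape(-1,2).T)
for n in("leaf_block",):
  for t,s,c in((T,0,"top"),):
    m=trace(n,c)
    for k in m[:1]:print(k["p"],onz(T,k["at"],28))
    print(onz(T,np.array([525,555])/4+[160,90],28))
E
```

```text
[620.5  -0.5] 15.016727250104308 -69.79601296900879
[[-1.   0.   1.4 -1.7 -0.7  0.2  0.8  0.5]
 [-0.4 -0.5  0.8  0.3 -0.1 -0.4  0.   0.2]]
[626.3   2.1] 15.549415940329423 -70.64616039228069
[[ 0.7  0.9 -1.4 -0.7 -0.   0.3 -0.5  0.5]
 [-0.7  1.4  0.7 -1.3 -0.2  0.6 -0.3 -0.9]]
[622.8   0.7] 15.226520241227144 -70.07059633503104
[[-1.5 -0.6  1.1 -1.9 -1.1 -0.2  0.5  0.2 -0.3 -0.7 -2.7 -1.5 -0.9 -0.9
  -1.6 -0.2]
 [-1.  -1.3 -0.2 -0.4 -0.7 -1.2 -0.8 -0.5 -0.6  1.5  0.3 -1.6 -0.3  0.4
  -0.7 -1.2]]
0.93 [427.1 -98.2  28. ]
[420.3 -97.3  28. ]
```

```bash
cat >> h.py <<'E'
BOX=[622,0.7,np.radians(15.2)]
def go(P,yaw=None,box=BOX):
    """P list of box-frame points; prints tool-frame cm shifts & az so tool x = -box x"""
    st=telemetry.get_state();R=np.array(st["ee_rot"]);t=np.array(st["tcp_pos"])
    yaw=box[2] if yaw is None else yaw
    c,s=np.cos(yaw),np.sin(yaw);Rt=np.array([[-c,-s,0],[-s,c,0],[0,0,-1]]).T
    Rt=np.array([[-c,-s,0],[-s,c,0],[0,0,-1]],float);Rt=np.column_stack([[-c,-s,0],[-s,c,0],[0,0,-1]])
    rv=cv2.Rodrigues(R.T@Rt)[0].ravel()
    for w in b2w(box,P): print(np.round(w),"->",np.round(R.T@(w-t)/10,2),np.round(rv,3))
E
sed -i '/\.T$/{/Rt=np.array/d}' h.py; sed -i 's/Rt=np.array(\[\[-c,-s,0\],\[-s,c,0\],\[0,0,-1\]\],float);//; s/;Rt=np.array(.*).T$//' h.py; tail -8 h.py
python3 -c "
from h import *
go([(-160,0,170),(-160,0,99)])"
```

```text
BOX=[622,0.7,np.radians(15.2)]
def go(P,yaw=None,box=BOX):
    """P list of box-frame points; prints tool-frame cm shifts & az so tool x = -box x"""
    st=telemetry.get_state();R=np.array(st["ee_rot"]);t=np.array(st["tcp_pos"])
    yaw=box[2] if yaw is None else yaw
    Rt=np.column_stack([[-c,-s,0],[-s,c,0],[0,0,-1]])
    rv=cv2.Rodrigues(R.T@Rt)[0].ravel()
    for w in b2w(box,P): print(np.round(w),"->",np.round(R.T@(w-t)/10,2),np.round(rv,3))Traceback (most recent call last):
  File "<string>", line 3, in <module>
    go([(-160,0,170),(-160,0,99)])
    ~~^^^^^^^^^^^^^^^^^^^^^^^^^^^^
  File "h.py", line 24, in go
    Rt=np.column_stack([[-c,-s,0],[-s,c,0],[0,0,-1]])
                          ^
NameError: name 'c' is not defined
```

```bash
sed -i 's/^    Rt=np.column/    c,s=np.cos(yaw),np.sin(yaw);Rt=np.column/' h.py
python3 -c "
from h import *
go([(-160,0,170),(-160,0,99)])"
```

```text
[468. -41. 170.] -> [-44.9  -43.81   2.69] [-0.    -0.    -0.649]
[468. -41.  99.] -> [-44.9  -43.81   9.79] [-0.    -0.    -0.649]
```

Request:
send_rows(
  plan=[
    [0,-44.9,-43.8,2.7,0,0,-0.649],
    [0,-44.9,-43.8,2.7,0,0,-0.649],
    [0,-44.9,-43.8,2.7,0,0,-0.649],
    [0,-44.9,-43.8,2.7,0,0,-0.649],
    [0,-44.9,-43.8,2.7,0,0,-0.649],
    [0,-44.9,-43.8,2.7,0,0,-0.649],
    [0,-44.9,-43.8,2.7,0,0,-0.649],
    [0,-44.9,-43.8,2.7,0,0,-0.649],
    [0,-44.9,-43.8,2.7,0,0,-0.649],
    [0,-44.9,-43.8,2.7,0,0,-0.649],
    [0,-44.9,-43.8,2.7,0,0,-0.649],
    [0,-44.9,-43.8,2.7,0,0,-0.649],
  ],
)

```text
time_s: 2.35
tcp_pos: [447.5, 3.7, 172.4]
ee_rot: [[-0.965, -0.262, 0.001], [-0.262, 0.965, -0.0], [-0.001, -0.0, -1.0]]
ft_force: [1.8, 1.0, 0.3]
grip_width: -0.0
gripper_force: 0.0
```

Request:
send_rows(
  plan=[
    [0,0,0,0,0,0,0],
    [0,0,0,0,0,0,0],
  ],
)

```text
time_s: 2.55
tcp_pos: [447.1, 5.0, 171.9]
ee_rot: [[-0.966, -0.26, -0.001], [-0.26, 0.966, 0.0], [0.001, 0.0, -1.0]]
ft_force: [-0.3, 0.2, 0.7]
grip_width: 0.3
gripper_force: 0.0
```

```bash
python3 -c "
from h import *
go([(-160,0,170),(-160,0,99),(20,0,99)])
print(telemetry.get_state()['ft_force'])
save(snapshot('wrist'),'w1')"
```

```text
[468. -41. 170.] -> [-0.78 -5.    0.19] [ 0.    -0.001 -0.003]
[468. -41.  99.] -> [-0.78 -5.    7.29] [ 0.    -0.001 -0.003]
[641.   6.  99.] -> [-18.78  -4.95   7.28] [ 0.    -0.001 -0.003]
[-0.29665611  0.1696038   0.69345298]
```

View pics/w1.png

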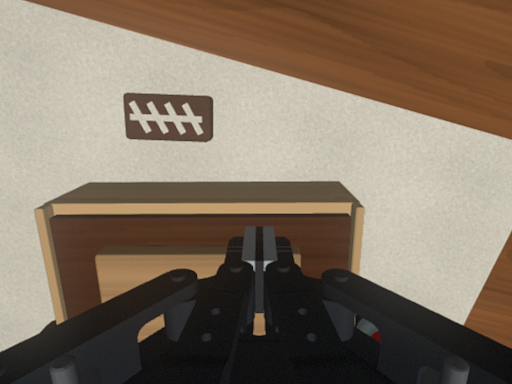

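The wrist view shows the box front rim from (38,208) to (362,208), the panel front edge at row 248, and the leaf block at (168,118). I check these against the fit.

```bash
python3 -c "
from h import *
w=snapshot('wrist')
print(proj(w,b2w(BOX,[(-150,-140,94),(-150,140,94),(-150,-140,80),(-115,-85,112),(-115,-85,92)])).round())
for uv,z in (((38,208),94),((362,208),94),((97,249),112)):
  p=onz(w,uv,z)[:2]-BOX[:2];c,s=np.cos(BOX[2]),np.sin(BOX[2]);print(c*p[0]+s*p[1],-s*p[0]+c*p[1])
"
```

```text
[[ 31. 206.]
 [366. 206.]
 [ 42. 201.]
 [ 92. 254.]
 [103. 243.]]
-148.14963964001916 -134.47746921085016
-148.27741091498768 136.70770412639416
-119.42406123647136 -80.08006725304242
```

Request:
send_rows(
  plan=[
    [0,-0.4,-2.5,2,0,0,0],
    [0,-0.8,-5.0,5,0,0,0],
    [0,-0.8,-5.0,7.2,0,0,0],
    [0,-1.8,-5.0,7.2,0,0,0],
    [0,-2.8,-5.0,7.2,0,0,0],
    [0,-3.8,-5.0,7.2,0,0,0],
    [0,-4.8,-5.0,7.2,0,0,0],
    [0,-6.0,-5.0,7.2,0,0,0],
    [0,-7.2,-5.0,7.2,0,0,0],
    [0,-8.4,-5.0,7.2,0,0,0],
    [0,-9.6,-5.0,7.2,0,0,0],
    [0,-10.6,-5.0,7.2,0,0,0],
  ],
)

```text
time_s: 3.85
tcp_pos: [563.5, -14.3, 100.0]
ee_rot: [[-0.965, -0.262, -0.0], [-0.262, 0.965, -0.0], [0.0, -0.0, -1.0]]
ft_force: [-0.4, 0.1, -0.2]
grip_width: 0.2
gripper_force: 0.0
```

```bash
python3 -c "
from h import *
go([(12,0,99)])
print(telemetry.get_state()['ft_force'])
s=snapshot('scene');i=cv2.cvtColor(s['pixels'],cv2.COLOR_RGB2BGR);cv2.imwrite('pics/s2.png',cv2.resize(i[80:290,140:420],(800,600)))"
```

```text
[634.   4.  99.] -> [-7.24 -0.08  0.1 ] [-0. -0. -0.]
[-0.38064739  0.0731286  -0.21931477]
```

View pics/s2.png

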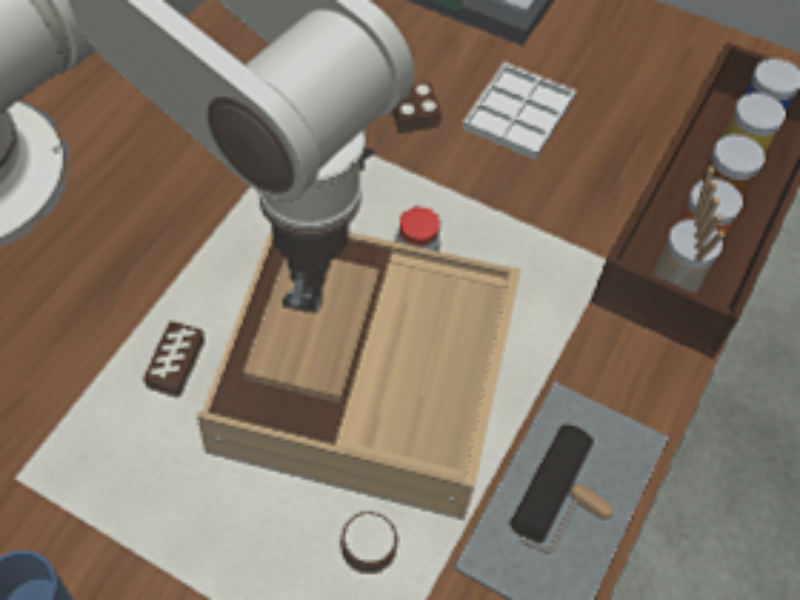

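```bash
python3 -c "
from h import *
st=telemetry.get_state();t=np.array(st['tcp_pos'])
s=snapshot('scene');k=lambda P:((proj(s,P)-[140,80])*[800/280,600/210]).round()
print('tcp,+20up,panel-front corners at x=-70,-40,-20');print(k([t,t+[0,0,20],t+[0,0,40]]))
for x in(-70,-50,-30): print(x,k(b2w(BOX,[(x-45,85,112),(x-45,-85,112),(x+65,85,112),(x+65,-85,112)])).tolist())
for c in('scene','top'):
  q=snapshot(c);m=mark_of('cover',c)[:1];print(c,[(a['p'],a['at'],onz(q,a['at'],80)) for a in m])
i=cv2.cvtColor(s['pixels'],cv2.COLOR_RGB2BGR);w=cv2.cvtColor(snapshot('wrist')['pixels'],cv2.COLOR_RGB2BGR)
T=cv2.cvtColor(snapshot('top')['pixels'],cv2.COLOR_RGB2BGR)
cv2.imwrite('pics/c3.png',np.hstack([cv2.resize(i[150:240,190:290],(400,360)),cv2.resize(T[100:235,180:330],(400,360))]))
"
```

```text
tcp,+20up,panel-front corners at x=-70,-40,-20
[[311. 323.]
 [311. 313.]
 [311. 303.]]
-70 [[284.0, 246.0], [239.0, 371.0], [377.0, 267.0], [338.0, 395.0]]
-50 [[301.0, 250.0], [257.0, 375.0], [394.0, 271.0], [357.0, 400.0]]
-30 [[318.0, 254.0], [275.0, 379.0], [411.0, 275.0], [375.0, 404.0]]
scene [(0.69, [245.4, 200.5], array([563.28092642, -33.76300712,  80.        ]))]
top [(0.9, [263.2, 179.8], array([556.51410575, -16.71662494,  80.        ]))]
```

View pics/c3.png

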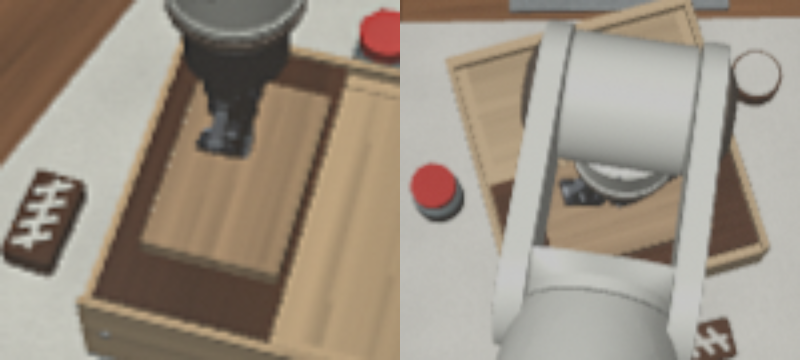

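The scene picture has the fingertip at (306,311), and the reported TCP projects to (311,323). The fingers slid over the panel without moving it, so the tips stand higher than the TCP says. I retreat and measure.

Request:
send_rows(
  plan=[
    [0,0,0,-3,0,0,0],
    [0,5,0,-3,0,0,0],
    [0,10,0,-3,0,0,0],
    [0,10.5,0,-3,0,0,0],
    [0,10.5,0,-3,0,0,0],
  ],
)

```text
time_s: 4.75
tcp_pos: [460.6, -42.5, 130.9]
ee_rot: [[-0.965, -0.261, 0.002], [-0.261, 0.965, -0.001], [-0.001, -0.001, -1.0]]
ft_force: [0.4, -0.8, 0.3]
grip_width: 0.0
gripper_force: 0.0
```

```bash
python3 -c "
from h import *
st=telemetry.get_state();t=np.array(st['tcp_pos']);R=np.array(st['ee_rot']);print(t,st['grip_width'],st['joint_pos'],st['ft_force'])
w=snapshot('wrist');s=snapshot('scene')
for dz in(0,-15,-30):
  P=[t+R@np.array([dx,dy,dz]) for dx in(-11,0,11) for dy in (0,)]; print(dz,proj(w,P).round().tolist(),((proj(s,P)-[200,140])*5).round().tolist())
cv=lambda q:cv2.cvtColor(q['pixels'],cv2.COLOR_RGB2BGR)
cv2.imwrite('pics/c4.png',np.hstack([cv2.resize(cv(w)[190:290,210:310],(400,400)),cv2.resize(cv(s)[140:220,200:280],(400,400))]))
"
```

```text
[460.59350155 -42.48897832 130.87780989] 0.020347789587299842 [-1.48245781e+01 -3.13518519e+00  1.02365987e+02 -4.39392663e-03
  8.06717868e+01 -1.19949776e+02] [ 0.39607313 -0.81341188  0.28048397]
0 [[260.0, 237.0], [260.0, 220.0], [260.0, 202.0]] [[96.0, 204.0], [80.0, 200.0], [63.0, 196.0]]
-15 [[260.0, 248.0], [260.0, 230.0], [260.0, 210.0]] [[94.0, 191.0], [78.0, 187.0], [61.0, 183.0]]
-30 [[260.0, 261.0], [260.0, 241.0], [260.0, 220.0]] [[92.0, 177.0], [76.0, 173.0], [59.0, 169.0]]
```

View pics/c4.png

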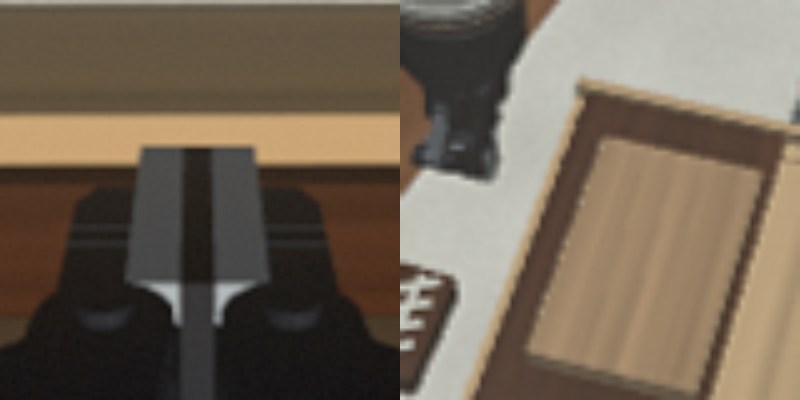

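Request:
send_rows(
  plan=[
    [0,0,0,2.5,0,0,0],
    [0,0,0,5,0,0,0],
    [0,0,0,5.4,0,0,0],
    [0,-1,0,5.4,0,0,0],
    [0,-2,0,5.4,0,0,0],
    [0,-2.6,0,5.4,0,0,0],
  ],
)

```text
time_s: 5.45
tcp_pos: [488.2, -35.1, 77.2]
ee_rot: [[-0.965, -0.262, 0.002], [-0.262, 0.965, -0.0], [-0.001, -0.001, -1.0]]
ft_force: [-0.5, -1.3, -0.0]
grip_width: -0.2
gripper_force: 0.0
```

Request:
send_rows(
  plan=[
    [0,-0.5,0,0,0,0,0],
    [0,-1,0,0,0,0,0],
    [0,-1.5,0,0,0,0,0],
    [0,-2,0,0,0,0,0],
    [0,-2.5,0,0,0,0,0],
    [0,-3,0,0,0,0,0],
  ],
)

```text
time_s: 6.05
tcp_pos: [515.4, -27.4, 76.2]
ee_rot: [[-0.965, -0.262, -0.0], [-0.262, 0.965, -0.0], [0.0, -0.0, -1.0]]
ft_force: [-4.4, -1.7, 2.8]
grip_width: -0.1
gripper_force: 2.0
```

```bash
python3 -c "
from h import *
go([(12,0,80)])
s=snapshot('scene');i=cv2.cvtColor(s['pixels'],cv2.COLOR_RGB2BGR);cv2.imwrite('pics/s5.png',cv2.resize(i[120:225,180:320],(800,600)))"
```

```text
[634.   4.  80.] -> [-12.22  -0.08  -0.39] [-0. -0. -0.]
```

View pics/s5.png

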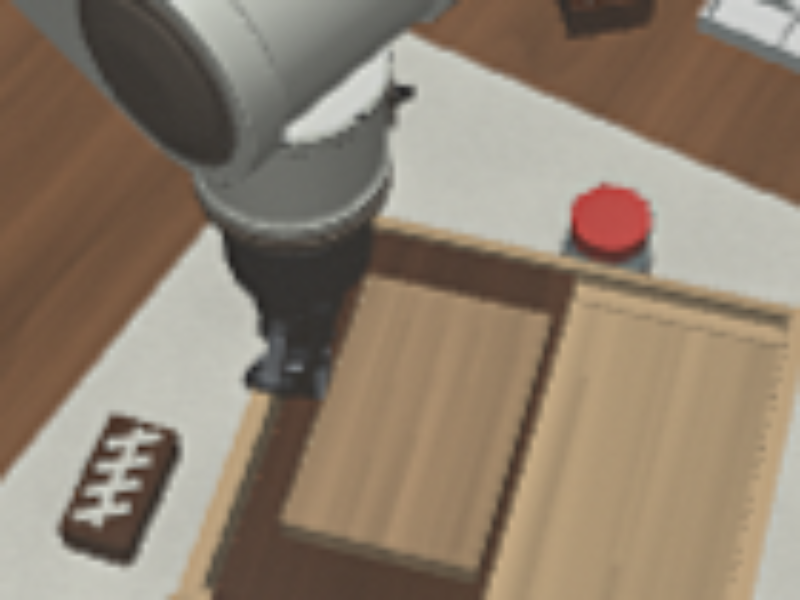

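The finger is against the panel front, at about (325,390), with 4.7 N, and the cover is starting to slide. I keep pushing.

Request:
send_rows(
  plan=[
    [0,-1,0,0,0,0,0],
    [0,-2,0,0,0,0,0],
    [0,-3,0,0,0,0,0],
    [0,-4,0,0,0,0,0],
    [0,-5,0,0,0,0,0],
    [0,-6,0,0,0,0,0],
    [0,-7,0,0,0,0,0],
    [0,-8,0,0,0,0,0],
    [0,-8.7,0,0,0,0,0],
    [0,-9.4,0,0,0,0,0],
    [0,-10,0,0,0,0,0],
    [0,-10,0,0,0,0,0],
  ],
)

```text
time_s: 7.3
tcp_pos: [612.6, -0.9, 76.1]
ee_rot: [[-0.965, -0.262, 0.0], [-0.262, 0.965, 0.0], [-0.0, 0.0, -1.0]]
ft_force: [0.0, 0.6, 1.9]
grip_width: 0.1
gripper_force: 0.9
```

Request:
send_rows(
  plan=[
    [0,-0.4,0,0,0,0,0],
    [0,-0.8,0,0,0,0,0],
    [0,-1.2,0,0,0,0,0],
    [0,-1.5,0,0,0,0,0],
  ],
)

```text
time_s: 7.7
tcp_pos: [626.5, 2.8, 76.1]
ee_rot: [[-0.965, -0.262, -0.0], [-0.262, 0.965, -0.0], [0.0, -0.0, -1.0]]
ft_force: [-4.2, -0.5, 2.1]
grip_width: -0.0
gripper_force: 2.4
```

```bash
python3 -c "
from h import *
go([(12,0,80)])
for c in('scene','top'):
  q=snapshot(c)
  for a in mark_of('cover',c)[:1]:
    p=onz(q,a['at'],80)[:2]-BOX[:2];print(c,a['p'],np.cos(.265)*p[0]+np.sin(.265)*p[1])"
```

```text
[634.   4.  80.] -> [-0.71 -0.08 -0.39] [-0. -0. -0.]
scene 0.92 67.60760127611782
top 0.79 55.4503559499147
```

Still sliding with light force, so I go on to the stop.

Request:
send_rows(
  plan=[
    [0,-0.3,0,0,0,0,0],
    [0,-0.6,0,0,0,0,0],
    [0,-0.9,0,0,0,0,0],
    [0,-0.9,0,0,0,0,0],
  ],
)

```text
time_s: 8.3
tcp_pos: [635.2, 4.9, 76.1]
ee_rot: [[-0.965, -0.262, -0.0], [-0.262, 0.965, -0.0], [0.0, -0.0, -1.0]]
ft_force: [-2.0, -1.2, 1.9]
grip_width: -0.2
gripper_force: 1.5
```

Request:
send_rows(
  plan=[
    [0,-0.3,0,0,0,0,0],
    [0,-0.5,0,0,0,0,0],
  ],
)

```text
time_s: 8.5
tcp_pos: [637.6, 5.2, 75.8]
ee_rot: [[-0.965, -0.262, -0.005], [-0.262, 0.965, -0.002], [0.006, -0.001, -1.0]]
ft_force: [-33.1, -13.0, 13.1]
grip_width: 0.1
gripper_force: 17.4
```

Request:
send_rows(
  plan=[
    [0,1,0,0,0,0,0],
    [0,3,0,0,0,0,0],
    [0,6,0,-4,0,0,0],
    [0,9,0,-8,0,0,0],
    [0,11,0,-11,0,0,0],
    [0,11,0,-11,0,0,0],
    [0,11,0,-11,0,0,0],
  ],
)

```text
time_s: 9.2
tcp_pos: [533.9, -22.6, 186.9]
ee_rot: [[-0.965, -0.262, 0.002], [-0.262, 0.965, -0.0], [-0.002, -0.001, -1.0]]
ft_force: [-0.4, 0.3, -0.5]
grip_width: 0.1
gripper_force: 0.0
```

```bash
cat > m.py <<'E'
from h import *
np.set_printoptions(precision=1,suppress=True)
def inbox(w): 
    p=np.array(w)-[BOX[0],BOX[1],0];c,s=np.cos(BOX[2]),np.sin(BOX[2]);return np.array([c*p[0]+s*p[1],-s*p[0]+c*p[1],p[2]])
def meas():
    print("tcp",inbox(telemetry.get_state()["tcp_pos"]))
    S={c:snapshot(c) for c in("wrist","scene","top")}
    for n in("red_pivot","red_tip","blue_pivot","blue_tip","cover"):
        o=[]
        for c in S:
            for a in mark_of(n,c)[:1]:
                if a["p"]>.3:o.append((S[c],a["at"]))
                print(n,c,round(a["p"],2),np.array(a["at"]),inbox(onz(S[c],a["at"],80 if n=="cover" else 60)))
        if len(o)>1: print("   tri",inbox(tri(o)))
    return S
E
python3 -c "
from m import *
S=meas();save(S['wrist'],'w6')"
```

```text
tcp [-91.1   0.6 186.9]
red_pivot wrist 0.98 [196.2 210.9] [-51.8 -62.7  60. ]
red_pivot scene 0.27 [270.  209.9] [ 16.8 -19.1  60. ]
red_pivot top 0.64 [394.6 212.2] [-260.5 -339.4   60. ]
   tri [-348.4   61.5 1015. ]
red_tip wrist 0.72 [210.2 147.3] [-115.5  -46.2   60. ]
red_tip scene 0.61 [232.3 207.5] [-102.8  -43.3   60. ]
red_tip top 0.39 [282.  193.5] [-117.7  -42.3   60. ]
   tri [-111.7  -43.3   52. ]
blue_pivot wrist 0.85 [299.9 212.2] [-50.6  41.   60. ]
blue_pivot scene 0.81 [255.8 187. ] [-50.3  53.   60. ]
blue_pivot top 0.86 [248.6 179. ] [-49.6  39.   60. ]
   tri [-51.7  41.1  72.8]
blue_tip wrist 0.61 [304.2 146.9] [-116.    42.8   60. ]
blue_tip scene 0.73 [233.8 182.7] [-126.4   49.7   60. ]
blue_tip top 0.45 [251.8 203.1] [-120.6   49.6   60. ]
   tri [-121.2   45.4   68. ]
cover wrist 0.81 [259.  323.8] [64.9  0.2 80. ]
cover scene 0.67 [284.6 208.9] [ 62.2 -14.1  80. ]
   tri [64.9 -4.5 73.6]
```

View pics/w6.png

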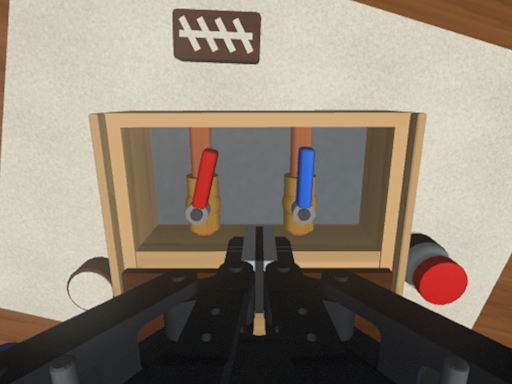

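The wrist view shows the bay open: the red pivot at (197,213) with its tip at (210,150), about 0.26 rad, on the right side of the box (y -60), and the blue handle open at (303,150–213). The cover is at about x +65. Next I lower the finger on the right of the red handle.

Request:
send_rows(
  plan=[
    [0,0.6,-4,0,0,0,0],
    [0,0.6,-8.5,2,0,0,0],
    [0,0.6,-8.5,6,0,0,0],
    [0,0.6,-8.5,10,0,0,0],
    [0,0.6,-8.5,12.5,0,0,0],
    [0,0.6,-8.5,14.5,0,0,0],
    [0,0.6,-8.5,15.4,0,0,0],
    [0,0.6,-8.5,15.4,0,0,0],
  ],
)

```text
time_s: 10.9
tcp_pos: [549.6, -105.9, 31.4]
ee_rot: [[-0.965, -0.262, -0.002], [-0.262, 0.965, 0.0], [0.001, 0.001, -1.0]]
ft_force: [-0.0, -0.4, 0.1]
grip_width: -0.1
gripper_force: 0.0
```

```bash
python3 -c "
from m import *
print(inbox(telemetry.get_state()['tcp_pos']))
s=snapshot('scene');w=snapshot('wrist');cv=lambda q:cv2.cvtColor(q['pixels'],cv2.COLOR_RGB2BGR)
cv2.imwrite('pics/c7.png',np.hstack([cv2.resize(cv(w)[:300,100:400],(400,400)),cv2.resize(cv(s)[150:250,190:290],(400,400))]))"
```

```text
[-97.8 -83.9  31.4]
```

View pics/c7.png

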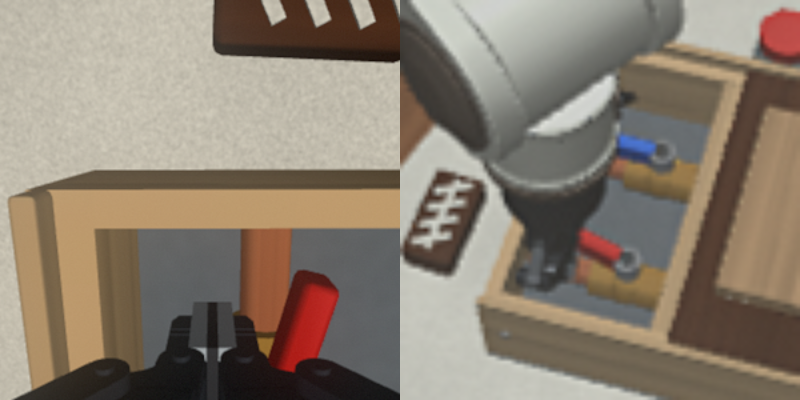

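The finger stands in the bay beside the red handle, on its right and clear of the front wall. I push it round in an arc.

Request:
send_rows(
  plan=[
    [0,0.2,0.8,0,0,0,0],
    [0,0.3,1.5,0,0,0,0],
    [0,0.3,2.1,0,0,0,0],
    [0,0.3,2.7,0,0,0,0],
    [0,0.1,3.4,0,0,0,0],
    [0,-0.1,4.1,0,0,0,0],
    [0,-0.5,4.7,0,0,0,0],
    [0,-0.9,5.3,0,0,0,0],
    [0,-1.3,5.7,0,0,0,0],
    [0,-1.8,6.1,0,0,0,0],
    [0,-2.3,6.4,0,0,0,0],
    [0,-2.6,6.6,0,0,0,0],
  ],
)

```text
time_s: 12.2
tcp_pos: [558.1, -35.1, 32.0]
ee_rot: [[-0.965, -0.262, -0.0], [-0.262, 0.965, 0.0], [0.0, 0.0, -1.0]]
ft_force: [-2.0, -2.7, -1.1]
grip_width: -0.4
gripper_force: 1.3
```

Request:
send_rows(
  plan=[
    [0,-0.3,0,0,0,0,0],
    [0,-0.5,0,0,0,0,0],
    [0,-0.6,0,0,0,0,0],
  ],
)

```text
time_s: 12.5
tcp_pos: [560.9, -34.0, 31.4]
ee_rot: [[-0.965, -0.262, -0.007], [-0.262, 0.965, 0.0], [0.007, 0.002, -1.0]]
ft_force: [-29.7, -4.0, 11.9]
grip_width: 0.3
gripper_force: 14.7
```

At the stop, with 30 N. I back off and rise to check.

Request:
send_rows(
  plan=[
    [0,1,0,0,0,0,0],
    [0,1.8,0,0,0,0,0],
    [0,1.8,0,-4,0,0,0],
    [0,1.8,0,-8,0,0,0],
    [0,1.8,0,-12,0,0,0],
    [0,1.8,0,-15,0,0,0],
    [0,1.8,0,-15,0,0,0],
  ],
)

```text
time_s: 13.2
tcp_pos: [547.9, -39.0, 186.8]
ee_rot: [[-0.965, -0.262, 0.007], [-0.262, 0.965, -0.001], [-0.007, -0.003, -1.0]]
ft_force: [0.6, 0.0, 0.3]
grip_width: 0.1
gripper_force: 0.0
```

```bash
python3 -c "
from m import *
S=meas();save(S['wrist'],'w8');print(telemetry.get_state()['ft_force'])"
```

```text
tcp [-82.  -18.9 186.8]
red_pivot wrist 0.65 [217.1 200. ] [-53.5 -61.3  60. ]
red_pivot scene 0.74 [241.4 212.3] [-69.4 -52.3  60. ]
red_pivot top 0.67 [282.  169.5] [-49.2 -62.9  60. ]
   tri [-60.2 -60.6  82.8]
red_tip wrist 0.58 [278.1 204.3] [-49.1  -0.7  60. ]
red_tip scene 0.59 [249.4 198.4] [-58.9   4.5  60. ]
red_tip top 0.56 [258.3 175. ] [-45.9   8.4  60. ]
   tri [-52.4   2.7  68. ]
blue_pivot wrist 0.76 [324.7 201.9] [-51.8  45.4  60. ]
blue_pivot scene 0.79 [254.9 185.7] [-54.6  57.2  60. ]
blue_pivot top 0.75 [249.5 180.2] [-53.7  37.4  60. ]
   tri [-55.7  41.4  79.8]
blue_tip wrist 0.71 [326.8 136.4] [-116.2   43.7   60. ]
blue_tip scene 0.7 [235.4 182.3] [-121.7   52.7   60. ]
blue_tip top 0.63 [250.3 205.5] [-126.2   55.7   60. ]
   tri [-121.1   51.2   56.9]
cover wrist 0.68 [276.2 318.3] [68.2 -1.8 80. ]
cover scene 0.76 [289.  208.7] [75.4 -9.7 80. ]
cover top 0.23 [258.8 174.3] [-48.7   8.   80. ]
   tri [75.6 -2.1 69.1]
[-1.  -0.8  0.4]
```

View pics/w8.png

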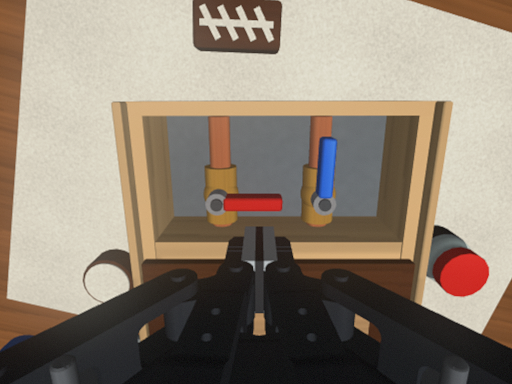

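The red handle now lies square across its pipe, from (217,203) to (281,202). Blue is still open at (326,138–203), the cover is back, and the robot touches nothing.

```bash
python3 -c "
from bench import job_done
print(job_done())"
```

```text
the job is handed in; nothing more can be done
None
```

I handed the job in: the cover is slid back to its stop, the red handle lies square across its pipe, the blue handle is still open, and nothing on the bench was knocked. My first push slid over the panel without moving it, because the fingertips stand higher than the TCP reading.

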